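# Load the sawing fixture and rock out its locating block

## Robot

A 7-joint arm with a two-finger parallel gripper is mounted at the origin on the work surface. World frame = base frame: x ahead of the robot, y to its left, z up, the work surface at z = 0. Lengths are in m, angles in rad, forces in N, time in s.
With the tool pointing down it reaches from about 0.4 to 0.85 m from the base axis. Payload 6.9 kg.
Tool frame: the origin (TCP) lies at the very end of the fingers, on their centre line; the grasp point (between the pads) lies 19 mm behind it; z points along the fingers, y is the line along which they close (so a half turn about z gives the same grasp; the last joint's range is limited). The gripper opens to 85 mm and grips with 20 to 120 N. Pads are 22 mm wide; open, the fingers measure 114 mm over their backs; the gripper's body (76 mm by 85 mm) begins 54 mm behind the grasp point. The pads swing forward as they close: fully open they stand 13 mm farther back than shut.
Start: joints at [1.3, 0.507, -0.238, 1.5, 0.126, 1.149, -0.155], TCP at [0.23, -0.581, 0.231] pointing down, gripper open.
Joint ranges: [-3.08, 3.08], [-0.24, 2.05], [-1.43, 1.35], [0, 2.5], [-1.52, 4.66], [0.17, 1.96], [-2.89, 2.89]. Speed limits (rad/s): [2.39, 2.39, 3.14, 3.14, 3.14, 3.14, 3.14].

## Interface

Orientations are given as [roll, pitch, yaw] about the fixed x, y, z axes, in that order (R = Rz(yaw) Ry(pitch) Rx(roll)).
In Python, from bench import observe, camera, job_done, recognise, masks_of gives the robot as it stands. The module is installed in compiled form; this text tells all that it offers.
- The arm moves only by the tool arm_command, never from a script. Its argument "series" is a list of rows, each a list of 6 numbers: the shift along the tool's x, y, z as a fraction of full scale, then the turn, a rotation vector about the tool's x, y, z as a fraction of full scale. In form: [[x, y, z, ax, ay, az], ...]. A call has 1 to 20 rows; each row is the pose to reach, as a shift and turn from the pose commanded when the call began, along the tool's axes at that moment, turning the shorter way round; what a row does not reach only later rows make up. Full scale, the value 1, is 15 cm for a shift and pi rad for a turn. A row lasts 1/12 s, in which the tool goes at most 41.7 mm and 7.16 degrees, less where a joint would pass 70% of its speed; a pose out of reach is approached as far as the arm can. A call with a number of a shift or a turn outside -1 to 1 is refused whole. A call with a gripper value outside its range is refused whole. "hand" is the opening, from -1 (shut) to 1 (fully open), set as the call begins (left out, the last holds). The fingers move at their own pace and stop on an object; "squeeze" is the grip in N (left out, the last holds). Time passes only in rows, so rows that repeat a pose let the fingers close. It gives the time, the measured TCP pose, the force, the opening and the grip force at its end, in the units of the state.
- observe(): the state, without advancing time (a new reading comes with each control period).
- camera(name): name is "scene" or "top"; returns a dict with "img" (480x640x3 uint8, blue, green, red), "depth" (480x640 float32, m along the optical axis (not along the pixel's ray), 0 where there is no reading), "mtx" (3x3 intrinsics, pixels), "view" (4x4, takes a point from world to camera coordinates). Camera axes: x right, y down, z forward; pixel columns grow to the right and rows downward; lengths in m; the calibration is good to about 2 mm. A picture is of the moment at which its call begins.
- job_done(): hands the job in; it is judged then, once.
Trained networks look in a picture, given as the dict that the camera call returned (one of the last four; its "shot" number tells which), for a name from the list of things; names that differ only in an ending like _2 or _b are one class to them, and where a whole thing is asked for, a point or a joint stands for the part that bears it (a point fixed in the world has none). Each returns a list of dicts, best first, with "conf" (0 to 1); they miss things now and then, are a little off and sometimes report something else, mostly with a low value. They report only what shows in the picture. A call takes as long as a camera call. They do not tell look-alikes from the thing itself.
- recognise(picture, query): "rect" ([left, top, right, bottom] in pixels, round what is visible of it).
- masks_of(picture, query): "mask" (480x640 bool, what is visible of it) and "rect" ([left, top, right, bottom] in pixels, round what is visible of it).
The state is a dict: "time_s": time; "joint_pos": joint angles; "dq": joint speeds; "joint_efforts": joint torques, N m; "position": TCP position; "tool_rot": TCP orientation; "ft_force": force on the tool from outside, world axes, zero at the start; "ft_torque": the same for the moment, N m; "gripper_width": opening from 0.0 (shut) to 1.0 (fully open); "grip_force": force on a finger pad.
Only numpy, scipy, OpenCV 4.12 (cv2) and the standard library are available. Lean on these libraries where they do the work, as an engineer would, in place of code of your own. Each camera call takes 0.05 s, during which the arm holds its last target. There are 200 camera calls.

## Task

Get the sawing fixture ready for the blade: put the spare metal blanks from the bench upright into the empty nests, leaving the blanks already loaded in theirs, and then take out the locating block. The block is held tightly at both ends by spring plungers and the jig plate under it only lies loose on dowels, so do not pull straight up: rock the block slowly end to end, one end up first while the other stays down, without lifting the plate, until it comes free. Finish while still holding the block in the gripper, level and just clear above its slot, and leave the bottle, spanner and tin alone.

Things in the scene. Friction and masses are not known exactly. Their poses are not given: they have to be found in the camera images.
- fixture: dark steel base plate fixed on the bench, 150 (x) x 340 (y) x 20 mm; origin at the centre of its underside, on the bench; z up. The row of four nests runs along its y axis with the jig plate and locating block in the middle. It is placed and turned differently each time
- pocket0 (a point): seat 0 of the four on the fixture: centre of the nest's floor, on the base plate's top (20 mm above the bench), at -135 mm along the fixture's y axis. Each nest is a fixed steel ring, 44 mm outside, 32 mm inside, 18 mm high. Two of the four nests are empty, which ones varies
- pocket1 (a point): seat 1 of the four on the fixture: centre of the nest's floor, on the base plate's top (20 mm above the bench), at -75 mm along the fixture's y axis. Each nest is a fixed steel ring, 44 mm outside, 32 mm inside, 18 mm high. Two of the four nests are empty, which ones varies
- pocket2 (a point): seat 2 of the four on the fixture: centre of the nest's floor, on the base plate's top (20 mm above the bench), at 75 mm along the fixture's y axis. Each nest is a fixed steel ring, 44 mm outside, 32 mm inside, 18 mm high. Two of the four nests are empty, which ones varies
- pocket3 (a point): seat 3 of the four on the fixture: centre of the nest's floor, on the base plate's top (20 mm above the bench), at 135 mm along the fixture's y axis. Each nest is a fixed steel ring, 44 mm outside, 32 mm inside, 18 mm high. Two of the four nests are empty, which ones varies
- blank0: plain aluminium round blank, 28 mm diameter, 60 mm tall, about 0.11 kg, all four alike; origin at the centre of its underside, z along its axis. Two stand in nests, two spares stand upright on the bench, one to each side of the fixture
- blank1: plain aluminium round blank, 28 mm diameter, 60 mm tall, about 0.11 kg, all four alike; origin at the centre of its underside, z along its axis. Two stand in nests, two spares stand upright on the bench, one to each side of the fixture
- blank2: plain aluminium round blank, 28 mm diameter, 60 mm tall, about 0.11 kg, all four alike; origin at the centre of its underside, z along its axis. Two stand in nests, two spares stand upright on the bench, one to each side of the fixture
- blank3: plain aluminium round blank, 28 mm diameter, 60 mm tall, about 0.11 kg, all four alike; origin at the centre of its underside, z along its axis. Two stand in nests, two spares stand upright on the bench, one to each side of the fixture
- locator: aluminium locating block, about 0.25 kg; origin at the centre of its underside, z up, x along its length (the fixture's x axis). Body 70 (x) x 28 (y) x 32 mm tall; on top of it a centred upright grip 30 (x) x 22 (y) mm reaching from 32 to 76 mm above the origin. Each end face (x = -35 and +35 mm) has two horizontal half-round ribs, 2.5 mm proud, 5 and 17 mm above the underside
- end0 (a point): middle of the lower edge of the locating block's -x end, 35 mm from its origin
- end1 (a point): middle of the lower edge of the locating block's +x end, 35 mm from its origin
- slot (a point): centre of the slot's floor on the jig plate, 32 mm above the bench; x along the slot (the fixture's x axis), z up. The block's underside rests here at the start. Low side rails 50 mm long and 16 mm high guide the block's long sides with 1.5 mm play.
- ball0 (a point): tip ball (8 mm, spring-loaded along x, 23 mm above the slot's floor) at the -x end of the slot; it juts from a housing 26 mm wide, 28 mm high above the slot's floor and 44.5 to 64.5 mm from the slot's centre, and presses over the block's ribs. About 8 N upward at that end snaps a rib past it: raised 11 to 13 mm that end has passed one rib and sits there, raised over 24 mm both
- ball1 (a point): tip ball (8 mm, spring-loaded along x, 23 mm above the slot's floor) at the +x end of the slot; it juts from a housing 26 mm wide, 28 mm high above the slot's floor and 44.5 to 64.5 mm from the slot's centre, and presses over the block's ribs. About 8 N upward at that end snaps a rib past it: raised 11 to 13 mm that end has passed one rib and sits there, raised over 24 mm both
- jig_plate (a joint): lift of the steel jig plate (130 x 74 x 12 mm, 1.2 kg) on its dowels: 0 m lying on the base, positive upward; it rises if the block is pulled up with more than about 12 N, as pulling both ends at once does, or jerking; slow rocking, the other end kept low, does not
- oil_bottle: bystander: grey plastic bottle, 60 mm diameter, 110 mm tall, origin at the centre of its underside
- spanner: bystander: steel spanner 140 mm long lying flat, origin under its middle
- tin: bystander: open steel tin, 70 mm diameter, 60 mm tall, origin at the centre of its underside
Not all that is in view belongs to the job. Leave any blue look-alike of the blank2 alone.

How it is judged:
On the way, in this order (a step that is already met when the one before it is completed fails the run):
1. every nest holds an upright blank, let go, with the locating block still home in its slot (distance of each of blank0, blank1 from where it was at the start of the episode below 0.006 m and angle between each of blank0, blank1, blank2, blank3's own z axis and vertical below 0.1 rad and contact force between each of blank0, blank1, blank2, blank3 and the fingers below 0.2 N and ((horizontal distance between blank2 and pocket0 below 0.006 m and z of blank2 in the frame of pocket0 below 0.004 m) or (horizontal distance between blank2 and pocket1 below 0.006 m and z of blank2 in the frame of pocket1 below 0.004 m) or (horizontal distance between blank2 and pocket2 below 0.006 m and z of blank2 in the frame of pocket2 below 0.004 m) or (horizontal distance between blank2 and pocket3 below 0.006 m and z of blank2 in the frame of pocket3 below 0.004 m)) and ((horizontal distance between blank3 and pocket0 below 0.006 m and z of blank3 in the frame of pocket0 below 0.004 m) or (horizontal distance between blank3 and pocket1 below 0.006 m and z of blank3 in the frame of pocket1 below 0.004 m) or (horizontal distance between blank3 and pocket2 below 0.006 m and z of blank3 in the frame of pocket2 below 0.004 m) or (horizontal distance between blank3 and pocket3 below 0.006 m and z of blank3 in the frame of pocket3 below 0.004 m)) and z of locator in the frame of slot below 0.003 m and angle between locator's own z axis and vertical below 0.05 rad), for 0.2 s.
2. the block is rocked: one end is up past a rib while the other is still down (((z of end0 in the frame of slot above 0.01 m and z of end1 in the frame of slot below 0.006 m) or (z of end1 in the frame of slot above 0.01 m and z of end0 in the frame of slot below 0.006 m))), for 0.05 s.
At the end, for the whole second after the job is handed in: spares released in nests, upright within 6 deg, on the floor, centred within 6 mm; loaded blanks where they were (6 mm); the gripper alone holds the block still, level within 10 deg, underside 30 to 85 mm above the slot floor, within 30 mm of its centre; jig plate down within 2 mm (distance of each of blank0, blank1 from where it was at the start of the episode below 0.006 m and angle between each of blank0, blank1, blank2, blank3's own z axis and vertical below 0.1 rad and contact force between each of blank0, blank1, blank2, blank3 and the fingers below 0.2 N and ((horizontal distance between blank2 and pocket0 below 0.006 m and z of blank2 in the frame of pocket0 below 0.004 m) or (horizontal distance between blank2 and pocket1 below 0.006 m and z of blank2 in the frame of pocket1 below 0.004 m) or (horizontal distance between blank2 and pocket2 below 0.006 m and z of blank2 in the frame of pocket2 below 0.004 m) or (horizontal distance between blank2 and pocket3 below 0.006 m and z of blank2 in the frame of pocket3 below 0.004 m)) and ((horizontal distance between blank3 and pocket0 below 0.006 m and z of blank3 in the frame of pocket0 below 0.004 m) or (horizontal distance between blank3 and pocket1 below 0.006 m and z of blank3 in the frame of pocket1 below 0.004 m) or (horizontal distance between blank3 and pocket2 below 0.006 m and z of blank3 in the frame of pocket2 below 0.004 m) or (horizontal distance between blank3 and pocket3 below 0.006 m and z of blank3 in the frame of pocket3 below 0.004 m)) and z of locator in the frame of slot between 0.03 and 0.085 m and horizontal distance between locator and slot below 0.03 m and angle between locator's own z axis and vertical below 0.17 rad and contact force between locator and the fingers above 2 N and contact force between locator and fixture below 0.2 N and contact force between locator and blank0 below 0.2 N and contact force between locator and blank1 below 0.2 N and contact force between locator and blank2 below 0.2 N and contact force between locator and blank3 below 0.2 N and linear speed of locator below 0.02 m/s and value of joint jig_plate below 0.002 m); the arm keeps its last pose, push and grip.
It fails at once if the jig plate is lifted more than 6 mm off the base (value of joint jig_plate above 0.006 m).
It fails at once if a blank already loaded at the start is moved more than 15 mm (distance of any of blank0, blank1 from where it was at the start of the episode above 0.015 m).
It fails at once if a bystander is moved more than 20 mm (distance of any of oil_bottle, spanner, tin from where it was at the start of the episode above 0.02 m).
It also fails if it takes over 69 s, if anything falls off the work surface, if the arm or the gripper's body presses on something with over 40 N, if the wrist force passes 120 N, or if a joint passes its speed limit or range.

## Working session

There is one attempt and no reset: what is moved stays moved. The work goes in short steps, Python scripts to look and compute and a tool call to move; the robot and the scene stay as the last step left them, time stands still between calls to the robot, and variables do not carry over. Pictures are saved under pics/ and viewed, at most 10 in all, crops included, and the job is handed in when it is done.

Besides the shell and the picture viewer there is one more tool, called after "Call:" as name(argument=value, ...) on one line, values as JSON. arm_command: Moves the arm, as the interface text tells. Shift numbers are shares of 15 cm and turn numbers shares of pi rad, none past 1 either way. Its arguments: {"type":"object","properties":{"series":{"type":"array"},"hand":{"type":"number"},"squeeze":{"type":"number"}},"required":["series"]}

```bash
mkdir -p pics
cat > h.py <<'E'
import numpy as np, cv2
from bench import *
def pts(c):
    d=c["depth"]; K=c["mtx"]; v,u=np.indices(d.shape)
    P=np.stack([(u-K[0,2])*d/K[0,0],(v-K[1,2])*d/K[1,1],d,np.ones_like(d)],-1)
    W=P@np.linalg.inv(c["view"]).T
    W=W[...,:3]; W[d<=0]=np.nan
    return W
def proj(c,p):
    q=c["view"]@np.append(p,1); q=c["mtx"]@q[:3]; return q[:2]/q[2]
E
python3 - <<'E'
from h import *
o=observe(); print({k:np.round(v,3) for k,v in o.items()})
for n in ("top","scene"):
    c=camera(n); cv2.imwrite(f"pics/{n}0.png",c["img"]); W=pts(c)
    print(n, np.round(np.linalg.inv(c["view"])[:3,3],3))
    for q in ("fixture","blank2","locator","oil_bottle","spanner","tin","jig_plate"):
        for r in masks_of(c,q):
            p=W[r["mask"]]; p=p[~np.isnan(p[:,0])]
            if len(p)==0: continue
            zt=np.percentile(p[:,2],95); t=p[p[:,2]>zt-.006]
            b,g,rr=c["img"][r["mask"]].mean(0)
            print(q,round(r["conf"],2),[int(x) for x in r["rect"]],"top",np.round(zt,3),"mid",np.round((t.min(0)+t.max(0))/2,3),"bgr",int(b),int(g),int(rr))
E
```

```text
{'time_s': np.float64(0.0), 'joint_pos': array([ 1.3  ,  0.508, -0.238,  1.501,  0.126,  1.149, -0.155]), 'dq': array([ 0.001,  0.001, -0.001,  0.002,  0.001, -0.001,  0.001]), 'joint_efforts': array([-1.0000e-03, -6.2060e+01, -2.1860e+00, -2.4965e+01,  1.3000e-02,
        1.2000e-02, -0.0000e+00]), 'position': array([ 0.23 , -0.581,  0.23 ]), 'tool_rot': array([-3.14 ,  0.   ,  0.377]), 'ft_force': array([-0.077,  0.221, -1.236]), 'ft_torque': array([-0.042,  0.003, -0.039]), 'grip_force': np.float64(0.0), 'gripper_width': np.float64(0.992)}
top [ 0.328 -0.021  1.45 ]
fixture 0.91 [227, 213, 372, 294] top 0.046 mid [0.533 0.01  0.062] bgr 80 83 87
blank2 0.7 [411, 287, 429, 299] top 0.065 mid [ 0.448 -0.281  0.063] bgr 139 68 44
blank2 0.61 [350, 235, 359, 248] top 0.084 mid [ 0.554 -0.122  0.083] bgr 175 181 180
blank2 0.55 [150, 262, 169, 272] top 0.064 mid [0.484 0.339 0.062] bgr 160 167 169
blank2 0.51 [234, 253, 247, 269] top 0.084 mid [0.512 0.143 0.082] bgr 176 181 181
locator 0.74 [291, 234, 306, 267] top 0.111 mid [0.532 0.009 0.11 ] bgr 187 196 196
oil_bottle 0.75 [398, 18
[... 1071 characters left out ...]
8 0.053] bgr 105 107 115
oil_bottle 0.86 [200, 281, 236, 343] top 0.11 mid [ 0.66  -0.264  0.108] bgr 78 82 91
spanner 0.56 [423, 236, 476, 273] top 0.009 mid [0.666 0.269 0.008] bgr 156 160 173
spanner 0.42 [231, 208, 398, 301] top 0.048 mid [ 0.533 -0.037  0.053] bgr 105 107 116
tin 0.66 [357, 261, 393, 305] top 0.06 mid [0.708 0.039 0.058] bgr 119 120 129
tin 0.28 [419, 186, 433, 210] top 0.061 mid [0.488 0.342 0.059] bgr 205 212 220
jig_plate 0.61 [283, 217, 346, 265] top 0.06 mid [0.533 0.011 0.06 ] bgr 131 133 143
jig_plate 0.58 [234, 204, 398, 301] top 0.047 mid [0.533 0.011 0.053] bgr 105 107 115
jig_plate 0.25 [144, 264, 160, 299] top 0.061 mid [ 0.497 -0.34   0.059] bgr 152 159 166
```

Run:
```python
import cv2,numpy as np
a=cv2.imread("pics/top0.png")[150:330,130:470]; b=cv2.imread("pics/scene0.png")[170:350,130:480]
a=cv2.resize(a,(780,300*780//780*1+0)[:2] if 0 else (560,297)); b=cv2.resize(b,(560,288))
cv2.imwrite("pics/c1.png",np.vstack([a,b]))
from h import *
from scipy.optimize import least_squares
# blanks: top-circle fits with both cameras, plus ring tops
import itertools
for n in ("top","scene"):
    c=camera(n);W=pts(c).reshape(-1,3);W=W[~np.isnan(W[:,0])]
    def at(x,y,r,z0,z1):
        s=W[(np.hypot(W[:,0]-x,W[:,1]-y)<r)&(W[:,2]>z0)&(W[:,2]<z1)]
        return len(s),np.round(s.mean(0),4),np.round((s.min(0)+s.max(0))/2,4),np.round(s.max(0)-s.min(0),3)
    for nm,x,y,z in (("s1",.497,-.34,.06),("s2",.487,.341,.06),("l0",.555,-.122,.08),("l3",.511,.143,.08)):
        print(n,nm,*at(x,y,.025,z-.005,z+.008))
    for nm,x,y in (("p1",.5453,-.0635),("p2",.5207,.0845)): print(n,nm,*at(x,y,.03,.033,.046))
    print(n,"grip",*at(.533,.010,.03,.1,.12))
    s=W[(abs(W[:,2]-.022)<.006)&(np.hypot(W[:,0]-.533,W[:,1]-.01)<.2)].astype(np.float32)
    print(n,"base",len(s),cv2.minAreaRect(s[:,:2]*1000))
    s=W[(abs(W[:,2]-.110)<.01)&(np.hypot(W[:,0]-.533,W[:,1]-.01)<.04)].astype(np.float32)
    print(n,"griprect",len(s),cv2.minAreaRect(s[:,:2]*1000))
```

```text
top s1 113 [ 0.4973 -0.3413  0.0605] [ 0.4978 -0.3412  0.0609] [0.027 0.026 0.011]
top s2 109 [0.4857 0.3391 0.0597] [0.4854 0.3399 0.0609] [0.026 0.027 0.011]
top l0 109 [ 0.5544 -0.1225  0.0802] [ 0.5543 -0.1227  0.0814] [0.026 0.027 0.013]
top l3 109 [0.5109 0.1431 0.0804] [0.5108 0.1426 0.0813] [0.027 0.026 0.012]
top p1 119 [ 0.544  -0.0632  0.038 ] [ 0.5448 -0.0635  0.0394] [0.042 0.04  0.012]
top p2 127 [0.5208 0.0848 0.0385] [0.5206 0.0843 0.0396] [0.043 0.041 0.012]
top grip 131 [0.5323 0.0102 0.1075] [0.5322 0.0104 0.1082] [0.03  0.025 0.016]
top base 5821 ((594.080322265625, 20.25177001953125), (274.631103515625, 340.0091552734375), 9.30504035949707)
top griprect 131 ((533.1138916015625, 10.244709968566895), (30.252994537353516, 21.591474533081055), 9.92029094696045)
scene s1 126 [ 0.4991 -0.3403  0.0595] [ 0.4971 -0.3399  0.0595] [0.029 0.027 0.008]
scene s2 68 [0.4886 0.34   0.059 ] [0.4863 0.3399 0.0592] [0.029 0.029 0.008]
scene l0 111 [ 0.5571 -0.1222  0.0797] [ 0.5566 -0.1224  0.0797] [0.028 0.027 0.009]
scene l3 84 [0.5134 0.1437 0.0793] [0.5128 0.1444 0.0789] [0.032 0.028 0.008]
scene p1 159 [ 0.5475 -0.063   0.037 ] [ 0.5454 -0.0632  0.0371] [0.044 0.044 0.008]
scene p2 133 [0.5233 0.0843 0.0368] [0.5246 0.0841 0.0379] [0.048 0.044 0.01 ]
scene grip 130 [0.5363 0.0102 0.1063] [0.5346 0.012  0.1057] [0.035 0.025 0.011]
scene base 4270 ((592.9983520507812, 22.03900146484375), (275.941650390625, 341.8050537109375), 9.42537784576416)
scene griprect 130 ((534.4574584960938, 11.429872512817383), (33.51123046875, 24.13017463684082), 5.290273666381836)
```

View pics/c1.png

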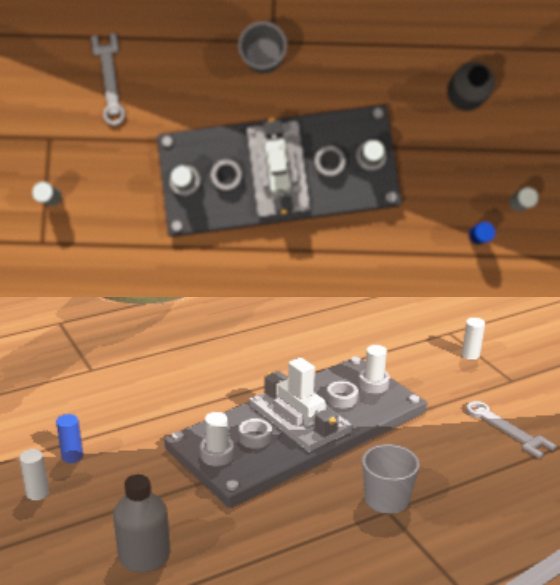

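The top view (crop px) shows the spares at (43,192) and (527,198). The silver ones standing on the bench fit the description. The one at (483,232) is the blue look-alike, which I leave alone. Loaded nests are the outer two at (182,180) and (373,152). The empty nests are the inner two at (227,175) and (330,160).

```bash
cat > g.py <<'E'
# usage: g.py x y z [yaw [roll_tilt]] : numbers to go from measured pose to target
import sys
from h import *
from scipy.spatial.transform import Rotation as R
o=observe(); p=np.array(o["position"]); r=R.from_euler("xyz",o["tool_rot"])
t=np.array([float(v) for v in sys.argv[1:4]]); yaw=float(sys.argv[4]) if len(sys.argv)>4 else 1.734
tr=R.from_euler("xyz",[np.pi,0,yaw])
print("t",round(float(o["time_s"]),2),"p",np.round(p,4),"rot",np.round(o["tool_rot"],4),"F",np.round(o["ft_force"],1),"w",round(float(o["gripper_width"]),3),"grip",round(float(o["grip_force"]),1))
print("row",np.round(np.r_[r.inv().apply(t-p)/.15,(r.inv()*tr).as_rotvec()/np.pi],3))
E
python3 g.py .4976 -.3407 .15
```

```text
t 0.9 p [ 0.2299 -0.5812  0.2313] rot [ 3.1416 -0.      0.3768] F [-1.2  0.5 -0.5] w 1.001 grip 0.0
row [ 2.249 -0.834  0.542  0.     0.    -0.432]
```

Call:
arm_command(series=[[0.25,-0.1,0.1,0,0,-0.039],[0.5,-0.2,0.2,0,0,-0.078],[0.75,-0.3,0.3,0,0,-0.117],[1,-0.37,0.4,0,0,-0.156],[1,-0.37,0.4,0,0,-0.195]], hand=0.2, squeeze=40)

```text
time_s: 1.32
position: [0.3557, -0.4669, 0.1695]
tool_rot: [-3.141, -0.006, 1.006]
ft_force: [1.1, 1.9, 1.1]
gripper_width: 0.6
grip_force: 0.0
```

```bash
python3 g.py .4976 -.3407 .15
```

```text
t 1.32 p [ 0.3557 -0.4669  0.1695] rot [-3.1409 -0.0061  1.0056] F [1.1 1.9 1.1] w 0.6 grip 0.0
row [ 1.217e+00  3.490e-01  1.370e-01  1.000e-03 -2.000e-03 -2.320e-01]
```

Call:
arm_command(series=[[0.25,0.08,0.03,0,0,-0.039],[0.5,0.16,0.06,0,0,-0.078],[0.75,0.24,0.1,0,0,-0.117],[1,0.32,0.12,0,0,-0.156],[1,0.32,0.12,0,0,-0.195],[1,0.32,0.12,0,0,-0.231],[1,0.32,0.12,0,0,-0.231]])

```text
time_s: 1.9
position: [0.4721, -0.3747, 0.153]
tool_rot: [-3.142, -0.0, 1.722]
ft_force: [-0.3, 0.1, -0.3]
gripper_width: 0.603
grip_force: 0.0
```

```bash
python3 g.py .4976 -.3407 .1
```

```text
t 1.9 p [ 0.4721 -0.3747  0.153 ] rot [-3.1415e+00 -4.0000e-04  1.7217e+00] F [-0.3  0.1 -0.3] w 0.603 grip 0.0
row [ 0.199  0.202  0.354 -0.    -0.    -0.004]
```

Call:
arm_command(series=[[0.199,0.202,0.2,0,0,-0.003],[0.199,0.202,0.3,0,0,-0.003],[0.199,0.202,0.35,0,0,-0.003],[0.199,0.202,0.35,0,0,-0.003],[0.199,0.202,0.35,0,0,-0.003]])

```text
time_s: 2.32
position: [0.4963, -0.3427, 0.1008]
tool_rot: [-3.14, 0.0, 1.721]
ft_force: [0.3, 0.0, 0.3]
gripper_width: 0.603
grip_force: 0.0
```

```bash
python3 g.py .4976 -.3407 .026
```

```text
t 2.32 p [ 0.4963 -0.3427  0.1008] rot [-3.1404e+00  3.0000e-04  1.7211e+00] F [0.3 0.  0.3] w 0.603 grip 0.0
row [ 0.012  0.011  0.499 -0.     0.    -0.004]
```

Call:
arm_command(series=[[0.012,0.011,0.15,0,0,-0.004],[0.012,0.011,0.3,0,0,-0.004],[0.012,0.011,0.4,0,0,-0.004],[0.012,0.011,0.5,0,0,-0.004],[0.012,0.011,0.5,0,0,-0.004],[0.012,0.011,0.5,0,0,-0.004]])

```text
time_s: 2.82
position: [0.4981, -0.3407, 0.0264]
tool_rot: [-3.141, 0.001, 1.735]
ft_force: [-0.2, -0.0, 0.4]
gripper_width: 0.599
grip_force: 0.0
```

Call:
arm_command(series=[[0,0,0,0,0,0],[0,0,0,0,0,0],[0,0,0,0,0,0],[0,0,0,0,0,0],[0,0,0,0,0,0],[0,0,0,0,0,0]], hand=-1)

```text
time_s: 3.32
position: [0.4991, -0.3403, 0.0275]
tool_rot: [3.14, 0.002, 1.736]
ft_force: [-1.7, -0.4, 7.1]
gripper_width: 0.325
grip_force: 39.1
```

```bash
python3 g.py .5453 -.0635 .11
```

```text
t 3.32 p [ 0.4991 -0.3403  0.0275] rot [3.1403e+00 2.2000e-03 1.7364e+00] F [-1.7 -0.4  7.1] w 0.325 grip 39.1
row [ 1.768e+00  6.090e-01 -5.530e-01  0.000e+00  1.000e-03  1.000e-03]
```

Call:
arm_command(series=[[0,0,-0.2,0,0,0],[0.1,0.03,-0.4,0,0,0],[0.3,0.1,-0.6,0,0,0],[0.5,0.17,-0.75,0,0,0],[0.75,0.25,-0.8,0,0,0],[1,0.34,-0.8,0,0,0],[1,0.34,-0.8,0,0,0]])

```text
time_s: 3.9
position: [0.5266, -0.173, 0.1484]
tool_rot: [3.136, -0.003, 1.748]
ft_force: [-0.8, 1.1, -0.3]
gripper_width: 0.314
grip_force: 39.6
```

```bash
python3 g.py .5453 -.0635 .13
```

```text
t 3.9 p [ 0.5266 -0.173   0.1484] rot [ 3.1358e+00 -3.0000e-03  1.7480e+00] F [-0.8  1.1 -0.3] w 0.314 grip 39.6
row [ 0.696  0.251  0.126  0.002 -0.001  0.004]
```

Call:
arm_command(series=[[0.2,0.08,0,0,0,0],[0.4,0.16,0.05,0,0,0],[0.6,0.22,0.08,0,0,0],[0.72,0.25,0.1,0,0,0],[0.72,0.25,0.12,0,0,0],[0.72,0.25,0.12,0,0,0],[0.72,0.25,0.12,0,0,0],[0.72,0.25,0.12,0,0,0]])

```text
time_s: 4.57
position: [0.5431, -0.072, 0.128]
tool_rot: [-3.141, 0.001, 1.735]
ft_force: [-0.6, -0.1, -1.4]
gripper_width: 0.318
grip_force: 39.6
```

```bash
python3 g.py .5453 -.0635 .10
python3 - <<'E'
from h import *
for n in ("top","scene"):
    c=camera(n);W=pts(c);p=observe()["position"]
    for r in masks_of(c,"blank2"):
        q=W[r["mask"]];q=q[~np.isnan(q[:,0])];zt=np.percentile(q[:,2],95);t=q[q[:,2]>zt-.006]
        if np.hypot(*(q.mean(0)-p)[:2])<.05: print(n,r["rect"],round(zt,3),np.round((t.min(0)+t.max(0))/2,4),np.round(q.mean(0),4),"zmin",np.round(np.percentile(q[:,2],2),4))
E
```

```text
t 4.57 p [ 0.5431 -0.072   0.128 ] rot [-3.1415e+00  9.0000e-04  1.7350e+00] F [-0.6 -0.1 -1.4] w 0.318 grip 39.6
row [ 0.054  0.024  0.186 -0.     0.     0.   ]
scene [280.4, 200.9, 294.5, 231.8] 0.16 [ 0.5444 -0.0766  0.1586] [ 0.5501 -0.0788  0.1306] zmin 0.1028
```

```bash
cat > cyl.py <<'E'
from h import *
from scipy.optimize import least_squares
def cyl(W,x,y,z0,z1,R=.014):
    m=(np.hypot(W[...,0]-x,W[...,1]-y)<.024)&(W[...,2]>z0)&(W[...,2]<z1); s=W[m]
    f=least_squares(lambda q:np.hypot(s[:,0]-q[0],s[:,1]-q[1])-R,[x,y],loss="soft_l1",f_scale=.001)
    return len(s),np.round(f.x,4),round(float(np.sqrt(np.mean(f.fun**2))),4)
E
python3 - <<'E'
from cyl import *
for n in ("scene","top"):
    c=camera(n);W=pts(c);p=observe()["position"]
    print(n,p[:3],"held",cyl(W,p[0],p[1],.104,.126))
    if n=="scene": print("l0",cyl(W,.555,-.122,.043,.075),"l3",cyl(W,.511,.143,.043,.075),"s2",cyl(W,.486,.34,.01,.055))
    print("ring1",cyl(W,.5453,-.0635,.023,.034,.022),"ring2",cyl(W,.5212,.0843,.023,.034,.022))
E
```

```text
scene [ 0.54311088 -0.07115572  0.12790853] held (116, array([ 0.5429, -0.0703]), 0.0013)
l0 (174, array([ 0.5539, -0.1205]), 0.0014) l3 (150, array([0.5104, 0.1457]), 0.0017) s2 (182, array([0.4855, 0.3423]), 0.0021)
ring1 (144, array([ 0.5462, -0.0628]), 0.0036) ring2 (132, array([0.5218, 0.0852]), 0.0038)
top [ 0.543092   -0.07092181  0.12788591] held (0, array([ 0.5431, -0.0709]), nan)
ring1 (26, array([ 0.5456, -0.065 ]), 0.0047) ring2 (60, array([0.5151, 0.0837]), 0.007)
  return _methods._mean(a, axis=axis, dtype=dtype,
  ret = ret.dtype.type(ret / rcount)
```

```bash
python3 g.py .5446 -.0628 .075
```

```text
t 4.87 p [ 0.5431 -0.0709  0.1279] rot [3.1415e+00 1.0000e-04 1.7361e+00] F [-0.1 -0.  -1.6] w 0.315 grip 39.6
row [0.052 0.019 0.353 0.    0.    0.001]
```

Call:
arm_command(series=[[0.052,0.019,0.1,0,0,0],[0.052,0.019,0.2,0,0,0],[0.052,0.019,0.3,0,0,0],[0.052,0.019,0.35,0,0,0],[0.052,0.019,0.35,0,0,0],[0.052,0.019,0.35,0,0,0]])

```text
time_s: 5.37
position: [0.5446, -0.0622, 0.0753]
tool_rot: [-3.141, -0.0, 1.737]
ft_force: [1.2, -0.4, -0.1]
gripper_width: 0.316
grip_force: 39.6
```

```bash
python3 g.py .5446 -.0628 .048
```

```text
t 5.37 p [ 0.5446 -0.0622  0.0753] rot [-3.1411e+00 -3.0000e-04  1.7371e+00] F [ 1.2 -0.4 -0.1] w 0.316 grip 39.6
row [-0.004 -0.001  0.182 -0.    -0.     0.001]
```

Call:
arm_command(series=[[-0.003,0,0.03,0,0,0],[-0.003,0,0.06,0,0,0],[-0.003,0,0.09,0,0,0],[-0.003,0,0.12,0,0,0],[-0.003,0,0.12,0,0,0]])

```text
time_s: 5.78
position: [0.5442, -0.0627, 0.0565]
tool_rot: [-3.14, -0.0, 1.737]
ft_force: [-0.7, 0.1, -1.6]
gripper_width: 0.315
grip_force: 39.6
```

Call:
arm_command(series=[[0,0,0.03,0,0,0],[0,0,0.05,0,0,0],[0,0,0.06,0,0,0],[0,0,0.06,0,0,0]])

```text
time_s: 6.12
position: [0.5444, -0.0626, 0.0479]
tool_rot: [-3.141, -0.0, 1.737]
ft_force: [0.2, 0.2, -0.9]
gripper_width: 0.313
grip_force: 39.6
```

Call:
arm_command(series=[[0,0,0.003,0,0,0],[0,0,0.003,0,0,0],[0,0,0.003,0,0,0],[0,0,-0.1,0,0,0],[0,0,-0.25,0,0,0],[0,0,-0.5,0,0,0],[0,0,-0.7,0,0,0],[0,0,-0.9,0,0,0],[0,0,-0.9,0,0,0]], hand=0.2)

```text
time_s: 6.87
position: [0.5477, -0.0621, 0.1892]
tool_rot: [3.133, 0.002, 1.737]
ft_force: [1.4, 0.4, 0.7]
gripper_width: 0.597
grip_force: 0.0
```

```bash
python3 g.py .4858 .3397 .15
python3 - <<'E'
from cyl import *
c=camera("scene");W=pts(c); print(cyl(W,.5446,-.062,.043,.075), "l0",cyl(W,.555,-.122,.043,.075))
s=W[(np.hypot(W[...,0]-.5446,W[...,1]+.062)<.02)]; print("topz",np.percentile(s[:,2],[80,95]))
E
```

```text
t 6.87 p [ 0.5477 -0.0621  0.1892] rot [3.1325e+00 2.4000e-03 1.7372e+00] F [1.4 0.4 0.7] w 0.597 grip 0.0
row [2.711e+00 3.400e-02 2.550e-01 3.000e-03 1.000e-03 1.000e-03]
(160, array([ 0.5441, -0.0615]), 0.0015) l0 (174, array([ 0.5537, -0.1205]), 0.0014)
topz [0.2827115  0.30264826]
```

Call:
arm_command(series=[[0.25,0,0.05,0,0,0],[0.5,0,0.05,0,0,0],[0.75,0,0.05,0,0,0],[1,0,0.05,0,0,0]])

```text
time_s: 7.25
position: [0.5188, 0.0863, 0.1748]
tool_rot: [-3.14, 0.0, 1.736]
ft_force: [2.0, 0.8, -0.1]
gripper_width: 0.6
grip_force: 0.0
```

Call:
arm_command(series=[[0.25,0,0,0,0,0],[0.5,0,0,0,0,0],[0.75,0,0.1,0,0,0],[1,0,0.2,0,0,0],[1,0,0.2,0,0,0]])

```text
time_s: 7.67
position: [0.4906, 0.2418, 0.1434]
tool_rot: [-3.138, -0.005, 1.748]
ft_force: [0.1, 0.3, 0.2]
gripper_width: 0.604
grip_force: 0.0
```

```bash
python3 g.py .4858 .3397 .1
```

```text
t 7.67 p [0.4906 0.2418 0.1434] rot [-3.1383 -0.005   1.748 ] F [0.1 0.3 0.2] w 0.604 grip 0.0
row [ 0.647  0.084  0.292 -0.001 -0.002  0.004]
```

Call:
arm_command(series=[[0.25,0.04,0,0,0,0],[0.45,0.06,0.05,0,0,0],[0.6,0.08,0.1,0,0,0],[0.67,0.08,0.2,0,0,0],[0.67,0.08,0.29,0,0,0],[0.67,0.08,0.29,0,0,0],[0.67,0.08,0.29,0,0,0]])

```text
time_s: 8.25
position: [0.4896, 0.3333, 0.101]
tool_rot: [-3.139, 0.002, 1.737]
ft_force: [0.8, 0.3, -0.6]
gripper_width: 0.601
grip_force: 0.0
```

```bash
python3 g.py .4858 .3397 .026
```

```text
t 8.25 p [0.4896 0.3333 0.101 ] rot [-3.1389e+00  1.6000e-03  1.7374e+00] F [ 0.8  0.3 -0.6] w 0.601 grip 0.0
row [ 0.047 -0.016  0.5   -0.001  0.001  0.001]
```

Call:
arm_command(series=[[0.047,-0.016,0.1,0,0,0],[0.047,-0.016,0.25,0,0,0],[0.047,-0.016,0.4,0,0,0],[0.047,-0.016,0.5,0,0,0],[0.047,-0.016,0.5,0,0,0],[0.047,-0.016,0.5,0,0,0]])

```text
time_s: 8.75
position: [0.487, 0.3401, 0.0275]
tool_rot: [-3.141, 0.001, 1.736]
ft_force: [-1.3, 0.1, 0.6]
gripper_width: 0.598
grip_force: 0.0
```

```bash
python3 g.py .4858 .3397 .026
```

```text
t 8.75 p [0.487  0.3401 0.0275] rot [-3.1409e+00  6.0000e-04  1.7362e+00] F [-1.3  0.1  0.6] w 0.598 grip 0.0
row [-0.002 -0.008  0.01  -0.     0.     0.001]
```

Call:
arm_command(series=[[0,-0.006,0,0,0,0],[0,-0.006,0,0,0,0],[0,-0.006,0,0,0,0],[0,-0.006,0,0,0,0],[0,-0.006,0,0,0,0],[0,-0.006,0,0,0,0]], hand=-1)

```text
time_s: 9.25
position: [0.4865, 0.3412, 0.0289]
tool_rot: [3.139, -0.001, 1.737]
ft_force: [-0.6, -1.5, 7.6]
gripper_width: 0.314
grip_force: 39.3
```

```bash
python3 g.py .5212 .0843 .14
```

```text
t 9.25 p [0.4865 0.3412 0.0289] rot [ 3.1394e+00 -7.0000e-04  1.7369e+00] F [-0.6 -1.5  7.6] w 0.314 grip 39.3
row [-1.727e+00 -5.300e-02 -7.420e-01  1.000e-03 -0.000e+00  1.000e-03]
```

Call:
arm_command(series=[[0,0,-0.2,0,0,0],[-0.1,0,-0.4,0,0,0],[-0.3,0,-0.6,0,0,0],[-0.5,0,-0.78,0,0,0],[-0.7,0,-0.8,0,0,0],[-0.9,0,-0.8,0,0,0],[-0.9,0,-0.8,0,0,0]])

```text
time_s: 9.83
position: [0.5101, 0.1998, 0.1479]
tool_rot: [3.141, 0.005, 1.729]
ft_force: [0.1, -1.0, -1.3]
gripper_width: 0.32
grip_force: 39.7
```

```bash
python3 g.py .5204 .0847 .13
```

```text
t 9.83 p [0.5101 0.1998 0.1479] rot [3.1408 0.0055 1.7288] F [ 0.1 -1.  -1.3] w 0.32 grip 39.7
row [-0.768 -0.053  0.123  0.     0.002 -0.002]
```

Call:
arm_command(series=[[-0.25,-0.02,0,0,0,0],[-0.5,-0.04,0,0,0,0],[-0.7,-0.05,0.05,0,0,0],[-0.82,-0.05,0.1,0,0,0],[-0.82,-0.05,0.12,0,0,0],[-0.82,-0.05,0.12,0,0,0],[-0.82,-0.05,0.12,0,0,0],[-0.82,-0.05,0.12,0,0,0],[-0.82,-0.05,0.12,0,0,0]])

```text
time_s: 10.58
position: [0.5212, 0.0866, 0.1298]
tool_rot: [3.141, -0.001, 1.739]
ft_force: [0.0, -0.1, -1.2]
gripper_width: 0.316
grip_force: 39.7
```

```bash
python3 - <<'E'
from cyl import *
c=camera("scene");W=pts(c);p=observe()["position"]
print(p,"held",cyl(W,p[0],p[1],.104,.126))
E
python3 g.py .5204 .0847 .077
```

```text
[0.52116779 0.08642169 0.12973876] held (109, array([0.5213, 0.0879]), 0.0015)
t 10.63 p [0.5212 0.0864 0.1297] rot [ 3.1408e+00 -4.0000e-04  1.7391e+00] F [-0.1 -0.4 -0.8] w 0.314 grip 39.7
row [-0.011 -0.007  0.352  0.    -0.     0.002]
```

Call:
arm_command(series=[[-0.009,-0.008,0.1,0,0,0],[-0.009,-0.008,0.2,0,0,0],[-0.009,-0.008,0.3,0,0,0],[-0.009,-0.008,0.35,0,0,0],[-0.009,-0.008,0.35,0,0,0],[-0.009,-0.008,0.35,0,0,0]])

```text
time_s: 11.13
position: [0.5201, 0.0841, 0.0769]
tool_rot: [-3.141, -0.0, 1.738]
ft_force: [-0.5, -0.2, -1.1]
gripper_width: 0.316
grip_force: 39.7
```

```bash
python3 g.py .5202 .0850 .0495
```

```text
t 11.13 p [0.5201 0.0841 0.0769] rot [-3.1412e+00 -2.0000e-04  1.7380e+00] F [-0.5 -0.2 -1.1] w 0.316 grip 39.7
row [ 0.006  0.002  0.183 -0.    -0.     0.001]
```

Call:
arm_command(series=[[0.006,0,0.03,0,0,0],[0.006,0,0.06,0,0,0],[0.006,0,0.09,0,0,0],[0.006,0,0.12,0,0,0],[0.006,0,0.12,0,0,0]])

```text
time_s: 11.55
position: [0.5196, 0.0842, 0.058]
tool_rot: [-3.14, 0.0, 1.737]
ft_force: [-0.7, 0.1, -1.4]
gripper_width: 0.315
grip_force: 39.7
```

Call:
arm_command(series=[[0,0,0.03,0,0,0],[0,0,0.05,0,0,0],[0,0,0.06,0,0,0],[0,0,0.06,0,0,0]])

```text
time_s: 11.88
position: [0.5198, 0.0844, 0.0494]
tool_rot: [-3.141, -0.0, 1.737]
ft_force: [-0.2, 0.2, -1.6]
gripper_width: 0.313
grip_force: 39.7
```

Call:
arm_command(series=[[0,0,0,0,0,0],[0,0,0,0,0,0],[0,0,0,0,0,0],[0,0,-0.1,0,0,0],[0,0,-0.25,0,0,0],[0,0,-0.5,0,0,0],[0,0,-0.65,0,0,0],[0,0,-0.75,0,0,0],[0,0,-0.75,0,0,0],[0,0,-0.75,0,0,0]], hand=0.2)

```text
time_s: 12.72
position: [0.5204, 0.0844, 0.163]
tool_rot: [3.14, 0.0, 1.737]
ft_force: [0.2, 0.2, -0.4]
gripper_width: 0.599
grip_force: 0.0
```

```bash
python3 - <<'E'
from cyl import *
c=camera("scene");W=pts(c); 
for n,x,y in (("p1",.5446,-.062),("p2",.520,.085),("l0",.555,-.122),("l3",.511,.143)):
    s=W[(np.hypot(W[...,0]-x,W[...,1]-y)<.016)&(W[...,2]<.1)]
    print(n,cyl(W,x,y,.043,.075),"topz",np.round(np.percentile(s[:,2],[90,97]),4))
cv2.imwrite("pics/c2.png",cv2.resize(c["img"][150:330,200:440],(720,540)))
E
python3 g.py .533 .0105 .12 1.737
```

```text
p1 (162, array([ 0.5438, -0.0615]), 0.0014) topz [0.0805 0.0814]
p2 (152, array([0.5195, 0.0861]), 0.0018) topz [0.0799 0.0812]
l0 (174, array([ 0.5537, -0.1207]), 0.0015) topz [0.0802 0.0815]
l3 (149, array([0.5105, 0.1458]), 0.0018) topz [0.0801 0.0812]
t 12.77 p [0.5198 0.0841 0.1621] rot [3.1416e+00 4.0000e-04 1.7368e+00] F [-0.1 -0.6  0. ] w 0.599 grip 0.0
row [-0.498  0.005  0.281  0.     0.    -0.   ]
```

View pics/c2.png

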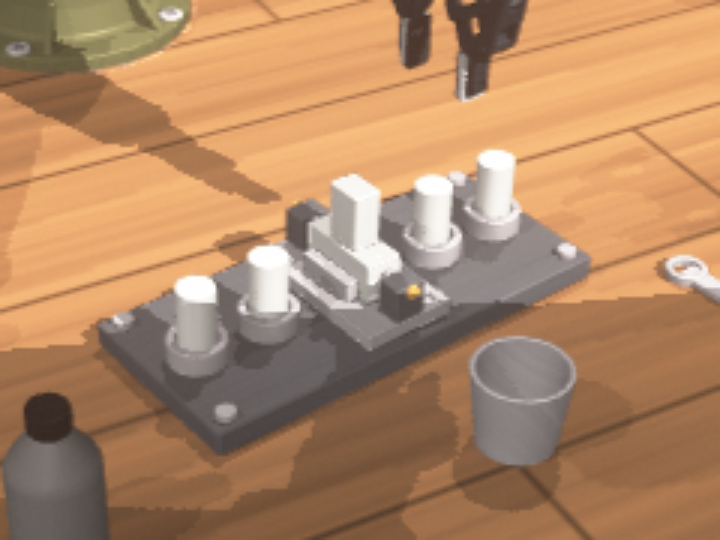

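All four nests now hold a blank with level tops (crop px (195,285), (268,255), (433,185), (495,160)). The block is still home at (355,210). Next I go to the block.

```bash
python3 g.py .5326 .0108 .13 1.734
```

```text
t 12.77 p [0.5198 0.0841 0.1621] rot [3.1416e+00 4.0000e-04 1.7368e+00] F [-0.1 -0.6  0. ] w 0.599 grip 0.0
row [-0.496  0.003  0.214  0.     0.     0.001]
```

Call:
arm_command(series=[[-0.2,0,0,0,0,0],[-0.35,0,0.05,0,0,0],[-0.45,0,0.1,0,0,0],[-0.5,0,0.2,0,0,0],[-0.5,0,0.2,0,0,0.001],[-0.5,0,0.2,0,0,0.001],[-0.5,0,0.2,0,0,0.001]])

```text
time_s: 13.35
position: [0.5322, 0.0117, 0.1322]
tool_rot: [-3.141, -0.001, 1.735]
ft_force: [-0.1, 2.0, 0.1]
gripper_width: 0.598
grip_force: 0.0
```

```bash
python3 g.py .5326 .0108 .073 1.734
```

```text
t 13.35 p [0.5322 0.0117 0.1322] rot [-3.1410e+00 -1.2000e-03  1.7352e+00] F [-0.1  2.   0.1] w 0.598 grip 0.0
row [-0.007  0.002  0.394 -0.    -0.     0.   ]
```

Call:
arm_command(series=[[-0.006,0.002,0.1,0,0,0],[-0.006,0.002,0.2,0,0,0],[-0.006,0.002,0.3,0,0,0],[-0.006,0.002,0.37,0,0,0],[-0.006,0.002,0.39,0,0,0],[-0.006,0.002,0.39,0,0,0],[-0.006,0.002,0.39,0,0,0]])

```text
time_s: 13.93
position: [0.5332, 0.0102, 0.0744]
tool_rot: [3.141, -0.0, 1.735]
ft_force: [0.3, -0.1, -1.1]
gripper_width: 0.601
grip_force: 0.0
```

```bash
python3 g.py .5326 .0108 .073 1.734
```

```text
t 13.93 p [0.5332 0.0102 0.0744] rot [ 3.1409e+00 -2.0000e-04  1.7347e+00] F [ 0.3 -0.1 -1.1] w 0.601 grip 0.0
row [ 0.005 -0.003  0.009  0.    -0.     0.   ]
```

Call:
arm_command(series=[[0.003,-0.002,0.007,0,0,0],[0.003,-0.002,0.007,0,0,0],[0.003,-0.002,0.007,0,0,0],[0.003,-0.002,0.007,0,0,0],[0.003,-0.002,0.007,0,0,0],[0.003,-0.002,0.007,0,0,0]], hand=-1, squeeze=40)

```text
time_s: 14.43
position: [0.5329, 0.0102, 0.0734]
tool_rot: [3.14, 0.0, 1.734]
ft_force: [-1.4, 0.7, 7.1]
gripper_width: 0.347
grip_force: 40.5
```

Call:
arm_command(series=[[0,0,0,0,0,0],[0,0,0,0,0,0],[0,0,0,0,0,0],[0,0,0,0,0,0]], squeeze=100)

```text
time_s: 14.77
position: [0.5329, 0.0102, 0.0736]
tool_rot: [3.14, 0.0, 1.734]
ft_force: [-1.9, 0.4, 7.7]
gripper_width: 0.338
grip_force: 98.4
```

```bash
python3 -c "
from h import *
o=observe();print({k:np.round(o[k],4) for k in('position','tool_rot','ft_force','ft_torque','gripper_width')})"
```

```text
{'position': array([0.5329, 0.0102, 0.0736]), 'tool_rot': array([3.1404e+00, 2.0000e-04, 1.7340e+00]), 'ft_force': array([-1.8793,  0.3645,  7.7071]), 'ft_torque': array([0.0656, 0.2575, 0.0556]), 'gripper_width': np.float64(0.3384)}
```

```bash
cat > rock.py <<'E'
# rock.py h0 h1 dx  g0 g1 gdx n : rows (y,z,ax) from ends-heights state to next, mm
import sys, numpy as np
a=[float(v) for v in sys.argv[1:7]]; n=int(sys.argv[7]); H=41.6
def pose(h0,h1,dx):  # TCP (X fixture, Z) and tilt; the lower end keeps its x plus dx
    th=np.arcsin((h1-h0)/70); c,s=np.cos(th),np.sin(th)
    f=min(max((h1-h0),-1),1)  # pivot at low end
    mid=np.array([0,(h0+h1)/2]) + np.array([(-35+35*c) if f>0 else (35-35*c) if f<0 else 0,0])
    return mid+np.array([-s*H,c*H])+[dx,0], th
p0,t0=pose(*a[:3])
for k in range(1,n+1):
    p,t=pose(*(np.array(a[:3])+(np.array(a[3:])-a[:3])*k/n))
    d=p-p0; c,s=np.cos(t0),np.sin(t0)
    # block axes at start: ex=(c,s), ez=(-s,c); tool y=ex, z=-ez ; raise end1 => negative ax
    print([0,round((d@[c,s])/150,3),round(-(d@[-s,c])/150,3),round(-(t-t0)/np.pi,4),0,0])
E
python3 rock.py 0 0 0  0 12.5 1 10
```

```text
[0, np.float64(-0.004), np.float64(-0.004), np.float64(-0.0057), 0, 0]
[0, np.float64(-0.009), np.float64(-0.008), np.float64(-0.0114), 0, 0]
[0, np.float64(-0.013), np.float64(-0.012), np.float64(-0.0171), 0, 0]
[0, np.float64(-0.018), np.float64(-0.016), np.float64(-0.0228), 0, 0]
[0, np.float64(-0.022), np.float64(-0.02), np.float64(-0.0285), 0, 0]
[0, np.float64(-0.027), np.float64(-0.023), np.float64(-0.0342), 0, 0]
[0, np.float64(-0.032), np.float64(-0.027), np.float64(-0.0399), 0, 0]
[0, np.float64(-0.037), np.float64(-0.03), np.float64(-0.0456), 0, 0]
[0, np.float64(-0.042), np.float64(-0.034), np.float64(-0.0514), 0, 0]
[0, np.float64(-0.047), np.float64(-0.037), np.float64(-0.0571), 0, 0]
```

Call:
arm_command(series=[[0,-0.002,-0.002,-0.0028,0,0],[0,-0.004,-0.004,-0.0057,0,0],[0,-0.006,-0.006,-0.0085,0,0],[0,-0.009,-0.008,-0.0114,0,0],[0,-0.011,-0.01,-0.0142,0,0],[0,-0.013,-0.012,-0.0171,0,0],[0,-0.016,-0.014,-0.02,0,0],[0,-0.018,-0.016,-0.0228,0,0],[0,-0.018,-0.016,-0.0228,0,0]])

```text
time_s: 15.52
position: [0.53, 0.0097, 0.0758]
tool_rot: [3.069, 0.0, 1.734]
ft_force: [-0.3, 1.0, 3.9]
gripper_width: 0.339
grip_force: 98.7
```

```bash
cat > st.py <<'E'
from h import *
from scipy.spatial.transform import Rotation as R
o=observe();print({k:np.round(o[k],4) for k in('time_s','position','tool_rot','ft_force','ft_torque','gripper_width')})
r=R.from_euler("xyz",o["tool_rot"]);P=np.array(o["position"])
for n,y in(("end0",-.035),("end1",.035)):
    q=P+r.apply([0,y,.0416]); print(n,np.round(q,4),"h mm",round(1e3*(q[2]-.032),1))
E
python3 st.py
```

```text
{'time_s': np.float64(15.5167), 'position': array([0.53  , 0.0097, 0.0758]), 'tool_rot': array([3.0685e+00, 2.0000e-04, 1.7340e+00]), 'ft_force': array([-0.283 ,  1.0075,  3.9132]), 'ft_torque': array([ 0.1643,  0.4439, -0.0424]), 'gripper_width': np.float64(0.3387)}
end0 [0.4985 0.0045 0.0317] h mm -0.3
end1 [0.5674 0.0158 0.0368] h mm 4.8
```

```bash
python3 rock.py 0 5 .4  0 12.8 1 12
```

```text
[0, np.float64(-0.002), np.float64(-0.002), np.float64(-0.003), 0, 0]
[0, np.float64(-0.005), np.float64(-0.004), np.float64(-0.0059), 0, 0]
[0, np.float64(-0.007), np.float64(-0.006), np.float64(-0.0089), 0, 0]
[0, np.float64(-0.009), np.float64(-0.008), np.float64(-0.0119), 0, 0]
[0, np.float64(-0.012), np.float64(-0.01), np.float64(-0.0148), 0, 0]
[0, np.float64(-0.014), np.float64(-0.012), np.float64(-0.0178), 0, 0]
[0, np.float64(-0.016), np.float64(-0.014), np.float64(-0.0208), 0, 0]
[0, np.float64(-0.019), np.float64(-0.016), np.float64(-0.0238), 0, 0]
[0, np.float64(-0.021), np.float64(-0.018), np.float64(-0.0268), 0, 0]
[0, np.float64(-0.024), np.float64(-0.02), np.float64(-0.0298), 0, 0]
[0, np.float64(-0.026), np.float64(-0.022), np.float64(-0.0328), 0, 0]
[0, np.float64(-0.029), np.float64(-0.024), np.float64(-0.0358), 0, 0]
```

Call:
arm_command(series=[[0,-0.002,-0.002,-0.003,0,0],[0,-0.005,-0.004,-0.006,0,0],[0,-0.007,-0.006,-0.009,0,0],[0,-0.009,-0.008,-0.012,0,0],[0,-0.012,-0.01,-0.015,0,0],[0,-0.014,-0.012,-0.018,0,0],[0,-0.016,-0.014,-0.021,0,0],[0,-0.019,-0.016,-0.024,0,0],[0,-0.021,-0.018,-0.027,0,0],[0,-0.024,-0.02,-0.03,0,0],[0,-0.026,-0.022,-0.033,0,0],[0,-0.029,-0.024,-0.036,0,0],[0,-0.029,-0.024,-0.036,0,0],[0,-0.029,-0.024,-0.036,0,0]])

```text
time_s: 16.68
position: [0.5273, 0.0093, 0.0792]
tool_rot: [2.952, -0.001, 1.734]
ft_force: [6.3, 0.3, 2.3]
gripper_width: 0.338
grip_force: 98.6
```

```bash
python3 st.py; python3 rock.py 0 12.8 1  6 12.8 1 6
python3 - <<'E'
from h import *
c=camera("scene"); cv2.imwrite("pics/c3.png",cv2.resize(c["img"][180:290,260:400],(700,550)))
E
```

```text
{'time_s': np.float64(16.6833), 'position': array([0.5273, 0.0093, 0.0792]), 'tool_rot': array([ 2.9524e+00, -5.0000e-04,  1.7342e+00]), 'ft_force': array([6.2836, 0.3075, 2.2544]), 'ft_torque': array([ 0.1823, -1.3478,  0.0462]), 'gripper_width': np.float64(0.3376)}
end0 [0.5011 0.005  0.0317] h mm -0.3
end1 [0.5689 0.0162 0.0449] h mm 12.9
[0, np.float64(0.005), np.float64(-0.003), np.float64(0.0046), 0, 0]
[0, np.float64(0.01), np.float64(-0.006), np.float64(0.0092), 0, 0]
[0, np.float64(0.015), np.float64(-0.009), np.float64(0.0138), 0, 0]
[0, np.float64(0.021), np.float64(-0.012), np.float64(0.0184), 0, 0]
[0, np.float64(0.026), np.float64(-0.015), np.float64(0.023), 0, 0]
[0, np.float64(0.03), np.float64(-0.018), np.float64(0.0276), 0, 0]
```

View pics/c3.png

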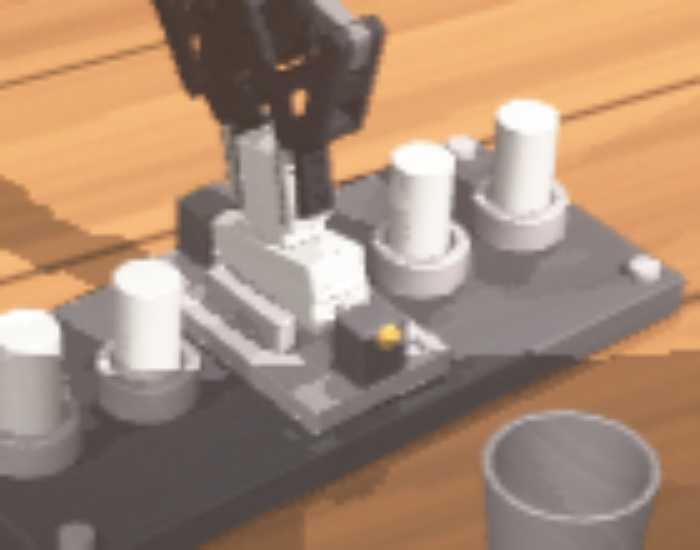

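The near (+x) end is up at about (335,300) and the plate is lying flat. Now I raise the other end.

```bash
python3 rock.py 0 12.8 1  12.6 12.8 0 16 | sed 's/np.float64//g'
```

```text
[0, (0.004), (-0.003), (0.0036), 0, 0]
[0, (0.007), (-0.005), (0.0073), 0, 0]
[0, (0.011), (-0.008), (0.0109), 0, 0]
[0, (0.015), (-0.01), (0.0145), 0, 0]
[0, (0.018), (-0.012), (0.0181), 0, 0]
[0, (0.022), (-0.015), (0.0217), 0, 0]
[0, (0.025), (-0.017), (0.0253), 0, 0]
[0, (0.029), (-0.02), (0.0289), 0, 0]
[0, (0.032), (-0.022), (0.0325), 0, 0]
[0, (0.035), (-0.024), (0.0361), 0, 0]
[0, (0.039), (-0.026), (0.0397), 0, 0]
[0, (0.042), (-0.029), (0.0433), 0, 0]
[0, (0.045), (-0.031), (0.0469), 0, 0]
[0, (0.049), (-0.033), (0.0505), 0, 0]
[0, (0.052), (-0.035), (0.054), 0, 0]
[0, (0.055), (-0.037), (0.0576), 0, 0]
```

Call:
arm_command(series=[[0,0.004,-0.003,0.0036,0,0],[0,0.007,-0.005,0.0073,0,0],[0,0.011,-0.008,0.0109,0,0],[0,0.015,-0.01,0.0145,0,0],[0,0.018,-0.012,0.0181,0,0],[0,0.022,-0.015,0.0217,0,0],[0,0.025,-0.017,0.0253,0,0],[0,0.029,-0.02,0.0289,0,0],[0,0.029,-0.02,0.0289,0,0]])

```text
time_s: 17.48
position: [0.5306, 0.0098, 0.0819]
tool_rot: [3.046, -0.001, 1.734]
ft_force: [6.2, 1.4, -3.1]
gripper_width: 0.339
grip_force: 101.0
```

```bash
python3 st.py; python3 rock.py 6.3 12.8 .5  12.6 12.8 0 10 | sed 's/np.float64//g'
```

```text
{'time_s': np.float64(17.4833), 'position': array([0.5306, 0.0098, 0.0819]), 'tool_rot': array([ 3.0458e+00, -1.1000e-03,  1.7339e+00]), 'ft_force': array([ 6.2491,  1.3587, -3.0575]), 'ft_torque': array([ 0.2023, -1.5563, -0.0037]), 'gripper_width': np.float64(0.339)}
end0 [0.5001 0.0048 0.0371] h mm 5.1
end1 [0.5688 0.0161 0.0438] h mm 11.8
[0, (0.003), (-0.002), (0.0029), 0, 0]
[0, (0.005), (-0.004), (0.0057), 0, 0]
[0, (0.008), (-0.006), (0.0086), 0, 0]
[0, (0.01), (-0.008), (0.0115), 0, 0]
[0, (0.013), (-0.01), (0.0144), 0, 0]
[0, (0.015), (-0.012), (0.0172), 0, 0]
[0, (0.017), (-0.014), (0.0201), 0, 0]
[0, (0.02), (-0.016), (0.023), 0, 0]
[0, (0.022), (-0.018), (0.0258), 0, 0]
[0, (0.025), (-0.02), (0.0287), 0, 0]
```

Call:
arm_command(series=[[0,0.003,-0.002,0.003,0,0],[0,0.005,-0.004,0.006,0,0],[0,0.008,-0.006,0.009,0,0],[0,0.01,-0.008,0.012,0,0],[0,0.013,-0.01,0.014,0,0],[0,0.015,-0.012,0.017,0,0],[0,0.017,-0.014,0.02,0,0],[0,0.02,-0.016,0.023,0,0],[0,0.022,-0.018,0.026,0,0],[0,0.025,-0.02,0.029,0,0],[0,0.025,-0.02,0.029,0,0],[0,0.025,-0.02,0.029,0,0]])

```text
time_s: 18.48
position: [0.5317, 0.0098, 0.085]
tool_rot: [3.14, -0.0, 1.734]
ft_force: [2.0, 0.4, -3.1]
gripper_width: 0.336
grip_force: 101.1
```

```bash
python3 st.py; python3 rock.py 12.6 12.8 0  12.6 25.5 1 16 | sed 's/np.float64//g'
```

```text
{'time_s': np.float64(18.4833), 'position': array([0.5317, 0.0098, 0.085 ]), 'tool_rot': array([ 3.1404, -0.    ,  1.7339]), 'ft_force': array([ 2.0048,  0.3941, -3.0743]), 'ft_torque': array([ 0.0659, -0.4447,  0.0022]), 'gripper_width': np.float64(0.3355)}
end0 [0.4972 0.0041 0.0434] h mm 11.4
end1 [0.5663 0.0155 0.0435] h mm 11.5
[0, (-0.003), (-0.003), (-0.0036), 0, 0]
[0, (-0.006), (-0.005), (-0.0072), 0, 0]
[0, (-0.008), (-0.008), (-0.0108), 0, 0]
[0, (-0.011), (-0.01), (-0.0144), 0, 0]
[0, (-0.014), (-0.013), (-0.0181), 0, 0]
[0, (-0.017), (-0.015), (-0.0217), 0, 0]
[0, (-0.02), (-0.018), (-0.0253), 0, 0]
[0, (-0.023), (-0.02), (-0.0289), 0, 0]
[0, (-0.026), (-0.022), (-0.0325), 0, 0]
[0, (-0.029), (-0.025), (-0.0362), 0, 0]
[0, (-0.032), (-0.027), (-0.0398), 0, 0]
[0, (-0.035), (-0.029), (-0.0435), 0, 0]
[0, (-0.038), (-0.031), (-0.0471), 0, 0]
[0, (-0.041), (-0.034), (-0.0508), 0, 0]
[0, (-0.044), (-0.036), (-0.0544), 0, 0]
[0, (-0.048), (-0.038), (-0.0581), 0, 0]
```

Call:
arm_command(series=[[0,-0.003,-0.003,-0.0036,0,0],[0,-0.006,-0.005,-0.0072,0,0],[0,-0.008,-0.008,-0.0108,0,0],[0,-0.011,-0.01,-0.0144,0,0],[0,-0.014,-0.013,-0.018,0,0],[0,-0.017,-0.015,-0.0217,0,0],[0,-0.02,-0.018,-0.0253,0,0],[0,-0.023,-0.02,-0.0289,0,0],[0,-0.023,-0.02,-0.0289,0,0]])

```text
time_s: 19.23
position: [0.5284, 0.0093, 0.0887]
tool_rot: [3.047, 0.0, 1.734]
ft_force: [-0.3, -0.3, -1.0]
gripper_width: 0.338
grip_force: 101.2
```

```bash
python3 st.py; python3 rock.py 12.6 19.2 .5  12.6 27 1 10 | sed 's/np.float64//g'
```

```text
{'time_s': np.float64(19.2333), 'position': array([0.5284, 0.0093, 0.0887]), 'tool_rot': array([3.0474e+00, 4.0000e-04, 1.7341e+00]), 'ft_force': array([-0.2562, -0.3013, -1.0171]), 'ft_torque': array([ 0.0259,  0.1626, -0.0166]), 'gripper_width': np.float64(0.3376)}
end0 [0.4979 0.0042 0.044 ] h mm 12.0
end1 [0.5667 0.0156 0.0506] h mm 18.6
[0, (-0.003), (-0.003), (-0.0036), 0, 0]
[0, (-0.006), (-0.005), (-0.0071), 0, 0]
[0, (-0.008), (-0.008), (-0.0107), 0, 0]
[0, (-0.011), (-0.01), (-0.0143), 0, 0]
[0, (-0.014), (-0.012), (-0.0179), 0, 0]
[0, (-0.017), (-0.015), (-0.0215), 0, 0]
[0, (-0.02), (-0.017), (-0.0251), 0, 0]
[0, (-0.023), (-0.02), (-0.0287), 0, 0]
[0, (-0.026), (-0.022), (-0.0323), 0, 0]
[0, (-0.029), (-0.024), (-0.0359), 0, 0]
```

Call:
arm_command(series=[[0,-0.003,-0.003,-0.0036,0,0],[0,-0.006,-0.005,-0.0071,0,0],[0,-0.008,-0.008,-0.0107,0,0],[0,-0.011,-0.01,-0.0143,0,0],[0,-0.014,-0.012,-0.018,0,0],[0,-0.017,-0.015,-0.0215,0,0],[0,-0.02,-0.017,-0.025,0,0],[0,-0.023,-0.02,-0.0287,0,0],[0,-0.026,-0.022,-0.0323,0,0],[0,-0.029,-0.024,-0.036,0,0],[0,-0.029,-0.024,-0.036,0,0]])

```text
time_s: 20.15
position: [0.5247, 0.0088, 0.0921]
tool_rot: [2.933, -0.0, 1.734]
ft_force: [2.2, 0.3, -1.6]
gripper_width: 0.336
grip_force: 101.2
```

```bash
python3 st.py; python3 rock.py 12.6 27 1  27 27.2 0 16 | sed 's/np.float64//g';python3 - <<'E'
from h import *
c=camera("scene"); cv2.imwrite("pics/c4.png",cv2.resize(c["img"][180:290,260:400],(700,550)))
E
```

```text
{'time_s': np.float64(20.15), 'position': array([0.5247, 0.0088, 0.0921]), 'tool_rot': array([ 2.9325, -0.    ,  1.7341]), 'ft_force': array([ 2.2497,  0.3094, -1.6106]), 'ft_torque': array([ 0.0469, -0.4069, -0.0149]), 'gripper_width': np.float64(0.3356)}
end0 [0.4995 0.0047 0.0441] h mm 12.1
end1 [0.567  0.0158 0.0586] h mm 26.6
[0, (0.004), (-0.003), (0.0041), 0, 0]
[0, (0.009), (-0.006), (0.0082), 0, 0]
[0, (0.013), (-0.009), (0.0123), 0, 0]
[0, (0.017), (-0.011), (0.0164), 0, 0]
[0, (0.021), (-0.014), (0.0205), 0, 0]
[0, (0.026), (-0.017), (0.0246), 0, 0]
[0, (0.03), (-0.02), (0.0286), 0, 0]
[0, (0.034), (-0.022), (0.0327), 0, 0]
[0, (0.038), (-0.025), (0.0368), 0, 0]
[0, (0.042), (-0.027), (0.0408), 0, 0]
[0, (0.046), (-0.03), (0.0448), 0, 0]
[0, (0.05), (-0.033), (0.0489), 0, 0]
[0, (0.053), (-0.035), (0.0529), 0, 0]
[0, (0.057), (-0.037), (0.057), 0, 0]
[0, (0.061), (-0.04), (0.061), 0, 0]
[0, (0.065), (-0.042), (0.065), 0, 0]
```

View pics/c4.png

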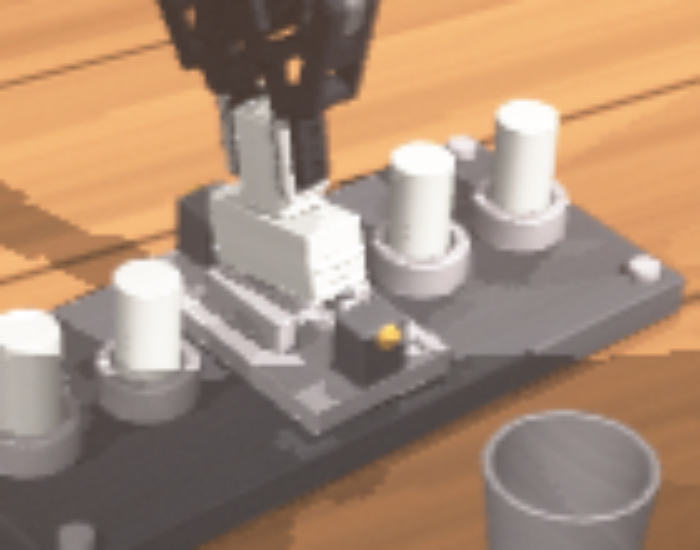

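The near end is clear of its ball (lower edge at about (335,300)), and the plate is still down. Now I raise the far end past its last rib.

Call:
arm_command(series=[[0,0.004,-0.003,0.004,0,0],[0,0.009,-0.006,0.008,0,0],[0,0.013,-0.009,0.012,0,0],[0,0.017,-0.011,0.016,0,0],[0,0.021,-0.014,0.02,0,0],[0,0.026,-0.017,0.025,0,0],[0,0.03,-0.02,0.029,0,0],[0,0.034,-0.022,0.033,0,0],[0,0.038,-0.025,0.037,0,0],[0,0.042,-0.027,0.041,0,0],[0,0.046,-0.03,0.045,0,0],[0,0.05,-0.033,0.049,0,0],[0,0.053,-0.035,0.053,0,0],[0,0.057,-0.037,0.057,0,0],[0,0.061,-0.04,0.061,0,0],[0,0.065,-0.042,0.065,0,0],[0,0.065,-0.042,0.065,0,0]])

```text
time_s: 21.62
position: [0.5323, 0.0099, 0.0996]
tool_rot: [3.141, -0.0, 1.734]
ft_force: [0.5, 0.1, -2.7]
gripper_width: 0.337
grip_force: 101.1
```

```bash
python3 st.py
```

```text
{'time_s': np.float64(21.6167), 'position': array([0.5323, 0.0099, 0.0996]), 'tool_rot': array([ 3.1412e+00, -1.0000e-04,  1.7339e+00]), 'ft_force': array([ 0.4979,  0.0674, -2.6501]), 'ft_torque': array([-0.0372, -0.0499, -0.0482]), 'gripper_width': np.float64(0.3372)}
end0 [0.4978 0.0043 0.0579] h mm 25.9
end1 [0.5669 0.0156 0.058 ] h mm 26.0
```

Call:
arm_command(series=[[0,0,-0.015,0,0,0],[0,0,-0.03,0,0,0],[0,0,-0.05,0,0,0],[0,0,-0.07,0,0,0],[0,0,-0.1,0,0,0],[0,0,-0.13,0,0,0],[0,0,-0.16,0,0,0],[0,0,-0.19,0,0,0],[0,0,-0.2,0,0,0],[0,0,-0.2,0,0,0],[0,0,-0.2,0,0,0],[0,0,-0.2,0,0,0],[0,0,-0.2,0,0,0],[0,0,-0.2,0,0,0]])

```text
time_s: 22.78
position: [0.5323, 0.01, 0.1296]
tool_rot: [3.14, -0.0, 1.734]
ft_force: [-0.2, 0.4, -2.7]
gripper_width: 0.34
grip_force: 101.1
```

```bash
python3 st.py
python3 - <<'E'
from cyl import *
c=camera("scene");W=pts(c); cv2.imwrite("pics/c5.png",cv2.resize(c["img"][160:300,230:410],(720,560)))
for n,x,y in (("p1",.5446,-.062),("p2",.520,.085),("l0",.555,-.122),("l3",.511,.143)): print(n,cyl(W,x,y,.043,.075))
E
```

```text
{'time_s': np.float64(22.7833), 'position': array([0.5323, 0.01  , 0.1296]), 'tool_rot': array([ 3.1396e+00, -1.0000e-04,  1.7340e+00]), 'ft_force': array([-0.165 ,  0.4177, -2.6642]), 'ft_torque': array([-0.0503,  0.0139,  0.035 ]), 'gripper_width': np.float64(0.34)}
end0 [0.4978 0.0043 0.0879] h mm 55.9
end1 [0.5669 0.0157 0.0881] h mm 56.1
p1 (163, array([ 0.5439, -0.0615]), 0.0014)
p2 (150, array([0.5191, 0.0856]), 0.0017)
l0 (179, array([ 0.5538, -0.1206]), 0.0014)
l3 (151, array([0.5105, 0.1455]), 0.0017)
```

View pics/c5.png

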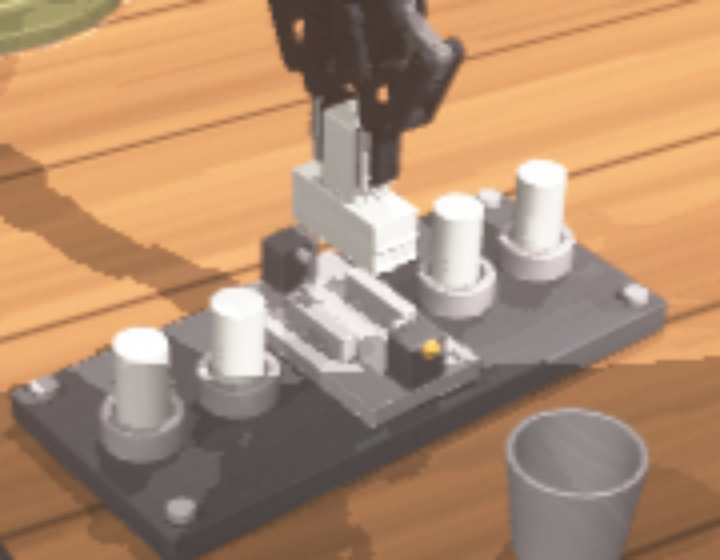

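The block hangs level at (355,215), clear above the empty slot at (350,310). The plate is down and all four blanks are seated.

```bash
python3 -c "from bench import job_done; print(job_done())"
```

```text
the job is handed in; nothing more can be done
None
```

The job is handed in, with no verdict returned: by my last measurements both spares are seated in the empty nests, and the block is rocked free and held level about 56 mm above its slot, with the plate down and the bystanders untouched.

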